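# Slide a specimen holder under the stage clip

### The arm

A 6-joint arm with a two-finger parallel gripper is mounted at the origin on the work surface. World frame = base frame: x ahead of the robot, y to its left, z up, the work surface at z = 0. Lengths are in m, angles in rad, forces in N, time in s.
With the tool pointing down it reaches from about 0.425 to 0.95 m from the base axis. Payload 3.5 kg.
Tool frame: the origin (TCP) lies midway between the tips of the shut fingers; the grasp point (between the pads) lies ctrl.hold_point_z behind it (ctrl.hold_point_z is the distance from the TCP to the grasp point, in m); z points along the fingers, x is the direction in which the jaws open and shut, and the axes are right-handed (so a half turn about z gives the same grasp; the last joint's range is limited). The gripper opens to 85 mm and grips with 20 to 120 N. Pads are 22 mm wide; open, the fingers measure 114 mm over their backs; the gripper's body (76 mm by 85 mm) begins 54 mm behind the grasp point. The pads swing forward as they close: fully open they stand 13 mm farther back than shut.
Start: joints at [-1.497, 0.286, 1.577, -0, 1.279, -0.15], TCP at [0.15, -0.658, 0.231] pointing down, gripper open.
Joint ranges: [-2.77, 2.77], [-0.9, 2.22], [0.21, 2.48], [-1.53, 4.67], [0.24, 2.81], [-2.84, 2.84]. Speed limits (rad/s): [2.79, 2.79, 3.14, 3.14, 3.14, 3.14].

### API

Orientations are given as a unit quaternion [x, y, z, w].
In Python, from plant import ctrl gives the robot as it stands.
- The arm moves only by the tool step_arm, never from a script. Its arguments are lists of equal length, an entry for each row: "gripper": the gripper's target within -1 to 1 (shut at 1, half-way at 0, fully open at -1); "linear": the shift along the tool's x, y, z in m, a list of three; "delta_rot": the turn, a rotation vector about the tool's x, y, z in degrees, a list of three. A call has 1 to 20 rows; each row is the pose to reach, as a shift and turn from the pose commanded when the call began, along the tool's axes at that moment; what a row does not reach only later rows make up. A row lasts 1/8 s, in which the tool goes at most 62.5 mm and 10.7 degrees, less where a joint would pass 70% of its speed; a pose out of reach is approached as far as the arm can. A call with a gripper value outside its range is refused whole. The fingers move at their own pace and stop on an object; "grip_force" is the grip in N (left out, the last holds). Time passes only in rows, so rows that repeat a pose let the fingers close. It gives the time, the measured TCP pose, the force and the opening at its end, in the units of the state.
- ctrl.get_state(): the state, without advancing time (a new reading comes with each control period).
- ctrl.read_camera(name): name is "scene" or "side" or "wrist"; returns a dict with "frame" (400x640x3 uint8, red, green, blue), "fx", "fy", "cx", "cy" (pixels), "view" (4x4, takes a point from world to camera coordinates). Camera axes: x right, y down, z forward; pixel columns grow to the right and rows downward; lengths in m; the calibration is good to about 2 mm. A picture is of the moment at which its call begins. There is no depth.
- ctrl.sign_off(): hands the job in, once; it reports no verdict.
The state is a dict: "time": time; "qpos": joint angles; "dq": joint speeds; "joint_efforts": joint torques, N m; "eef_pos": TCP position; "tcp_rot": TCP orientation; "contact_force": force on the tool from outside, world axes, zero at the start; "wrist_torque": the same for the moment, N m; "opening": opening from 0.0 (shut) to 1.0 (fully open).
Only numpy, scipy, OpenCV 4.12 (cv2) and the standard library are available. Lean on these libraries where they do the work, as an engineer would, in place of code of your own. Each camera call takes 0.05 s, during which the arm holds its last target. There are 200 camera calls.

### The job

Load the aluminium specimen holder on the microscope stage plate: press the clip's long bar down with one fingertip to raise its jaw and, holding it down, push the holder along its channel under the jaw with the other fingertip until it is fully home against the end stop. Only then let the bar up, so that the jaw comes down on the holder. Do not lift or tip the holder, and leave everything else on the bench where it is.

Things in the scene. Friction and masses are not known exactly. Their poses are not given: they have to be found in the camera images.
- stage: black stage plate, fixed. Origin at bench height under the channel's centre line, z up. Flat top 30 mm above the bench, spanning x -120 to +70 mm, y -84 to +46 mm. The channel runs along x, 48 mm wide (y -24 to +24 mm), between rails 4 mm high, 5 mm thick. The holder is pushed towards +x. Clip's pivot shaft (8 mm) along x at y +36 mm, 38 mm above the bench; brackets at its ends up to 44 mm
- end_stop (a point): face of the end stop that the holder's front edge must touch, at stage top level in mid-channel: stage x = +50 mm, y = 0. The stop is an 8 mm high aluminium block across the channel
- jaw (a point): middle of the foot of the clip's jaw (moves with the clip): a steel block 10 mm (x) by 16 mm (y) hanging from the clip's arm into the channel at stage x +30 to +40 mm, y -16 to 0 mm. At rest its foot is 1.5 mm above the stage top and bars the way; the arm itself passes 16 mm or more above the stage top
- press_bar (a point): middle of the clip's press bar (moves with it), on its axis: round steel bar, 12 mm diameter, 112 mm long, parallel to stage x (-110 to +2 mm), free air beneath. At rest axis at stage y +62 mm, 40 mm above the bench; fully pressed y +60 mm, 28 mm, so its top is then 4 mm above the stage top and a fingertip on it is level with the holder's edge. A fingertip can slide along it while pressing
- clip (a joint): rocking of the clip on its shaft, rad: 0 at rest, jaw down in the channel; 0.45 with the bar fully pressed on its stop, jaw 18 mm above the stage top. The jaw clears the holder from about 0.30; let down on the holder it reads about 0.29. Pressing the bar takes about 6 N at first and 10 N fully down; its spring returns it
- holder_center (a point): centre (half-way up) of the specimen holder: loose aluminium plate 60 mm (x) by 42 mm (y) by 12 mm thick, about 0.09 kg, a dark round specimen flush in its top, flat on the stage in the channel, x along the channel within a few degrees. At the start it is on the -x side of the jaw, clear of it; home, its front edge touches the end stop: this point at stage x +20 mm, 36 mm above the bench
- puck_a: bystander, loose, to be left alone: black round specimen mount, 30 mm across, 18 mm tall, standing on the stage; origin at the centre of its underside
- puck_b: bystander, loose, to be left alone: black round specimen mount, 25 mm across, 15 mm tall, standing on the stage; origin at the centre of its underside
- eyepiece: bystander, loose, to be left alone: black eyepiece, 34 mm across, 50 mm tall, standing on the bench beside the press bar; origin at the centre of its underside
- specimen_box: bystander, loose, to be left alone: blue box of pegs, 75 x 115 x 32 mm; origin at the centre of its underside
- dropper: bystander, loose, to be left alone: amber bottle, 38 mm across, 85 mm tall; origin at the centre of its underside
- dish: bystander, loose, to be left alone: clear shallow dish, 90 mm across, 16 mm tall; origin at the centre of its underside
- tweezers: bystander, loose, to be left alone: steel tweezers lying flat, 125 mm long, 6 mm high; origin at the centre of its underside
Things that resemble listed ones, but are neither listed nor needed, are in the scene too. What is shaped like the stage but turquoise is not meant.

How it is judged:
On the way, in this order (a step that is already met when the one before it is completed fails the run):
1. the bar is held down by a finger and the jaw is raised clear, the holder still outside it (value of joint clip above 0.31 rad and x of holder_center in the frame of stage below 0.001 m and contact force between the fingers and clip above 1 N), for 0.1 s.
2. with the bar still held down by a finger, the holder is home against the end stop (value of joint clip above 0.31 rad and x of holder_center in the frame of stage above 0.0175 m and contact force between the fingers and clip above 1 N), for 0.1 s.
At the end, for the whole second after the job is handed in: the holder lies flat in the channel, within 2.5 mm of touching the end stop, the clip's jaw resting on it with its spring force (over 1.5 N), all at rest and the bar let go (x of holder_center in the frame of stage between 0.0175 and 0.0225 m and y of holder_center in the frame of stage between -0.006 and 0.006 m and z of holder_center in the frame of stage below 0.038 m and value of joint clip between 0.22 and 0.315 rad and contact force between clip and holder above 1.5 N and linear speed of holder below 0.01 m/s and angle between holder_center's own z axis and vertical below 0.06 rad).
It fails at once if the holder is lifted (over 5 mm) or tipped (z of holder_center in the frame of stage above 0.041 m or angle between holder_center's own z axis and vertical above 0.2 rad).
It fails at once if the jaw is let down on the holder (over 2 N) before the holder is home (x of holder_center in the frame of stage between 0.004 and 0.016 m and contact force between clip and holder above 2 N).
It fails at once if a bystander is moved by more than 15 mm (distance of any of puck_a, puck_b, eyepiece, specimen_box, dropper, dish, tweezers from where it was at the start of the episode above 0.015 m).
It also fails if it takes over 35 s, if anything falls off the work surface, if the arm or the gripper's body presses on something with over 40 N, if the wrist force passes 120 N, or if a joint passes its speed limit or range.

## Working session

There is one attempt and no reset: what is moved stays moved. The work goes in short steps, Python scripts to look and compute and a tool call to move; the robot and the scene stay as the last step left them, time stands still between calls to the robot, and variables do not carry over. Pictures are saved under pics/ and viewed, on a budget of 10 in all, crops included, one or two more only if the job needs it, and the job is handed in when it is done.

Besides the shell and the picture viewer there is one more tool, called after ">>>" as name(argument=value, ...) on one line, values as JSON. step_arm: Moves the arm, as the interface text tells. Its arguments: {"type":"object","properties":{"gripper":{"type":"array"},"linear":{"type":"array"},"delta_rot":{"type":"array"},"grip_force":{"type":"number"}},"required":["gripper","linear","delta_rot"]}

```bash
mkdir -p pics
cat > h.py <<'E'
import numpy as np, cv2
from plant import ctrl
def snap(n,f):
    c=ctrl.read_camera(n); cv2.imwrite(f,c["frame"][:,:,::-1]); np.savez('pics/'+n+'.npz',**{k:c[k] for k in("fx","fy","cx","cy","view","frame")}); return c
def ray(c,u,v,z):
    V=np.array(c["view"]);R=V[:3,:3];t=V[:3,3]
    o=-R.T@t; d=R.T@np.array([(u-c["cx"])/c["fx"],(v-c["cy"])/c["fy"],1]); return o+d*(z-o[2])/d[2]
def proj(c,p):
    V=np.array(c["view"]);q=V[:3,:3]@np.array(p)+V[:3,3]; return np.array([q[0]/q[2]*c["fx"]+c["cx"],q[1]/q[2]*c["fy"]+c["cy"]])
E
python3 - <<'E'
from h import *
for n in("scene","side"):
    c=snap(n,f'pics/{n}0.png'); V=np.array(c["view"]);print(n,-V[:3,:3].T@V[:3,3],c["fx"])
s=ctrl.get_state();print(s,ctrl.hold_point_z)
E
```

```text
scene [ 1.0379134  -0.05322267  0.87255501] 377.4843333314022
side [0.16057873 0.51146625 0.80761553] 397.99623413134964
{'time': 0.1, 'qpos': array([-1.49700978e+00,  2.87116378e-01,  1.57801895e+00, -2.76789125e-05,
        1.27862021e+00, -1.49976858e-01]), 'dq': array([-7.60157591e-04, -1.38841169e-03, -3.93304876e-03, -2.28577925e-03,
        1.99183091e-05, -4.46531650e-04]), 'joint_efforts': array([ 3.88810895e-04, -4.07295513e+01, -2.93701011e+01, -1.18619946e-04,
        3.44028667e-03,  1.45266182e-05]), 'eef_pos': array([ 0.14977627, -0.6575637 ,  0.23006561]), 'tcp_rot': array([ 7.81635189e-01, -6.23734930e-01, -7.44735784e-04, -7.84261395e-04]), 'contact_force': array([-0.6563294 , -0.31342665,  1.09475289]), 'wrist_torque': array([-0.00122589, -0.04165387,  0.01648152]), 'opening': 1.0026932470968521} 0.0187
```

View pics/scene0.png

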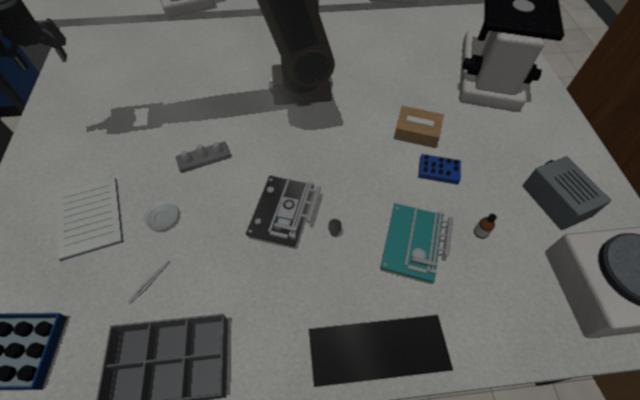

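View pics/side0.png

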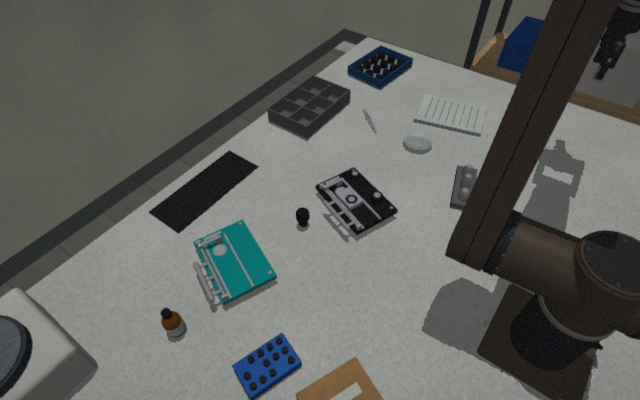

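Candidates for the stage: the black plate at scene (283,210) / side (355,200), and the turquoise look-alike at scene (415,242) / side (235,262). By the description I choose the black one. The eyepiece is at scene (335,227). Next, one close crop of the stage from both cameras.

Run:
```python
import cv2,numpy as np
a=cv2.imread('pics/scene0.png')[165:255,240:350];b=cv2.imread('pics/side0.png')[155:245,290:400]
r=lambda i:cv2.resize(i,None,fx=6,fy=6,interpolation=cv2.INTER_CUBIC)
o=np.vstack([r(a),r(b)]);o=cv2.convertScaleAbs(o,alpha=1.4,beta=20)
cv2.imwrite('pics/crop0.png',cv2.resize(r(a),None,fx=1,fy=1)); cv2.imwrite('pics/crop1.png',r(b))
```

```text
(no output)
```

View pics/crop0.png

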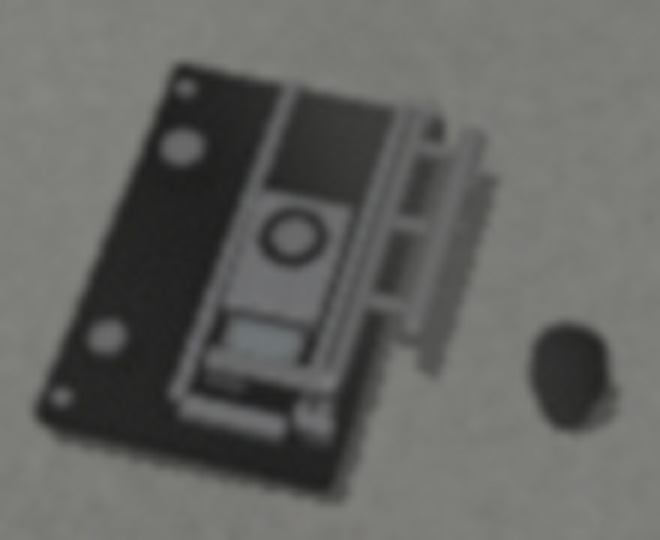

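View pics/crop1.png

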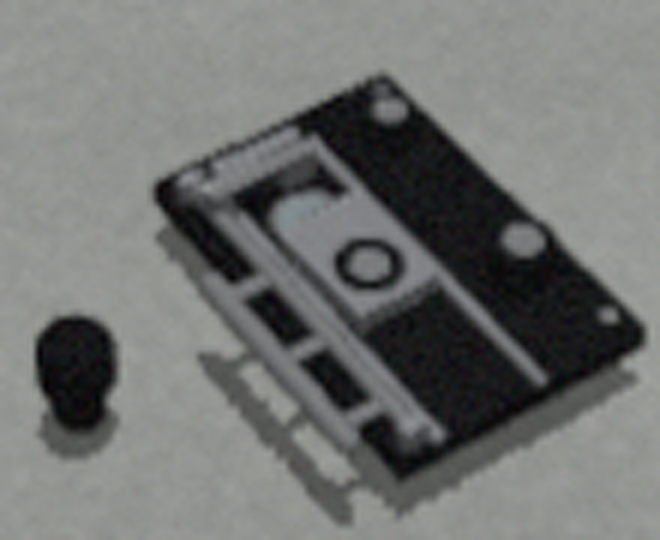

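```bash
cat >> h.py <<'E'
def S(p,st): # stage->world
    x,y,a=st;c,s=np.cos(a),np.sin(a); return np.array([x+c*p[0]-s*p[1],y+s*p[0]+c*p[1],p[2]])
E
python3 - <<'E'
from h import *
from scipy.optimize import least_squares
C={n:dict(np.load(f'pics/{n}.npz')) for n in('scene','side')}
off={'scene':(240,165),'side':(290,155)}
px=lambda n,u,v:np.array([(u+.5)/6-.5+off[n][0],(v+.5)/6-.5+off[n][1]])
K=[('scene',178,65,(-.12,-.084,.03)),('scene',38,410,(.07,-.084,.03)),('scene',335,492,(.07,.046,.03)),
('side',383,75,(.07,-.084,.03)),('side',642,330,(-.12,-.084,.03)),('side',402,472,(-.12,.046,.03)),('side',160,185,(.07,.046,.03)),
('scene',472,135,(-.11,.062,.044)),('scene',412,325,(.002,.062,.044))]
for sel in('scene','side',None):
  kk=[k for k in K if sel in(None,k[0])]
  f=lambda s:np.concatenate([proj(C[k[0]],S(k[3],s))-px(*k[:3]) for k in kk])
  r=least_squares(f,[.5,-.1,-.2],loss='soft_l1'); st=r.x; print(sel,st,f(st).round(1))
np.save('st.npy',st)
x,y,a=st;inv=lambda p:(np.cos(a)*(p[0]-x)+np.sin(a)*(p[1]-y),-np.sin(a)*(p[0]-x)+np.cos(a)*(p[1]-y))
for n,u,v,z in[('scene',262,190,.042),('scene',352,200,.042),('side',438,270,.042),('side',360,315,.042),('scene',222,312,.042),('side',75,425,0),('scene',580,410,0)]:
  print(n,u,v,np.round(inv(ray(C[n],*px(n,u,v),z)),4))
E
```

```text
scene [ 0.54379086 -0.08313075 -0.35400643] [-0.2 -0.4 -0.6  1.2 -0.2 -0.9  1.1 -1.4  0.2  2.2]
side [ 0.53954748 -0.07810788 -0.35712905] [ 0.2 -0.5  1.3  0.4 -0.1 -0.3 -1.9  0.1]
None [ 0.54153202 -0.08177425 -0.35768966] [ 0.5 -1.2 -0.1  0.2  0.1 -1.8  0.4 -1.5  1.3 -0.8 -0.  -1.6 -1.6 -1.
  1.6 -2.   0.7  1.5]
scene 262 190 [-0.0522 -0.0228]
scene 352 200 [-0.0571  0.0169]
side 438 270 [-0.0532 -0.0214]
side 360 315 [-0.0552  0.0208]
scene 222 312 [ 0.0112 -0.0207]
side 75 425 [-0.0095  0.1355]
scene 580 410 [-0.0032  0.1335]
```

```bash
cat >> h.py <<'E'
from scipy.spatial.transform import Rotation as Ro
def go(p,st):  # stage-frame TCP target -> shift along the tool axes, turn (deg)
    s=ctrl.get_state(); R=Ro.from_quat(s["tcp_rot"]); w=S(p,st); a=st[2]
    X=np.array([np.sin(a),-np.cos(a),0]); Z=np.array([0,0,-1.]); T=Ro.from_matrix(np.c_[X,np.cross(Z,X),Z])
    print('world',w.round(4),'lin',R.inv().apply(w-s["eef_pos"]).round(4),'rot',(R.inv()*T).as_rotvec(degrees=True).round(2))
E
python3 - <<'E'
from h import *
st=np.load('st.npy'); go((-.08,.03,.16),st); go((-.03,-.1,.2),st)
E
```

```text
world [ 0.4771 -0.0257  0.16  ] lin [-0.5434 -0.4594  0.0714] rot [2.000e-02 1.200e-01 3.332e+01]
world [ 0.4784 -0.1649  0.2   ] lin [-0.4073 -0.4298  0.0311] rot [2.000e-02 1.200e-01 3.332e+01]
```

>>> step_arm(gripper=[-0.1,-0.1,-0.1,-0.1,-0.1,-0.1,-0.1,-0.1,-0.1,-0.1,-0.1,-0.1,-0.1,-0.1,-0.1,-0.1,-0.1], linear=[[-0.03,-0.04,0],[-0.07,-0.08,0],[-0.11,-0.12,0],[-0.15,-0.16,0],[-0.19,-0.2,0],[-0.23,-0.24,0],[-0.27,-0.29,0.01],[-0.31,-0.33,0.02],[-0.35,-0.37,0.03],[-0.39,-0.41,0.03],[-0.43,-0.43,0.04],[-0.47,-0.445,0.05],[-0.51,-0.455,0.06],[-0.543,-0.459,0.071],[-0.543,-0.459,0.071],[-0.543,-0.459,0.071],[-0.543,-0.459,0.071]], delta_rot=[[0,0,2],[0,0,5],[0,0,8],[0,0,11],[0,0,14],[0,0,17],[0,0,20],[0,0,23],[0,0,26],[0,0,29],[0,0,31],[0,0,33.3],[0,0,33.3],[0,0,33.3],[0,0,33.3],[0,0,33.3],[0,0,33.3]])

```text
time: 2.22
eef_pos: [0.4774, -0.0279, 0.1609]
tcp_rot: [-0.57, 0.822, -0.0, 0.0]
contact_force: [-0.0, 0.3, 0.2]
opening: 0.549
```

Run:
```python
from h import *
st=np.load('st.npy'); go((-.08,.03,.16),st)
c=snap('wrist','pics/w.png'); f=cv2.resize(c["frame"][:,:,::-1],(800,500),interpolation=cv2.INTER_CUBIC); cv2.imwrite('pics/w1.png',f)
s=ctrl.get_state();print(s['time'],s['opening'],s['contact_force'])
for p in[(.07,.046,.03),(.05,0,.038),(-.11,.062,.046),(.002,.062,.046),(-.054,0,.042),(-.12,-.024,.034)]: print(p,proj(c,S(p,st))*1.25)
```

```text
world [ 0.4771 -0.0257  0.16  ] lin [-0.002   0.001   0.0009] rot [-0.06 -0.01 -0.06]
2.275 0.550437241250679 [-0.33438196  0.13383504  0.16727256]
(0.07, 0.046, 0.03) [372.48120109  20.83145371]
(0.05, 0, 0.038) [442.01954401  50.73501356]
(-0.11, 0.062, 0.046) [354.78023548 283.69776539]
(0.002, 0.062, 0.046) [349.03768168 126.72234824]
(-0.054, 0, 0.042) [438.68056249 208.61775701]
(-0.12, -0.024, 0.034) [465.97735572 290.13679181]
```

View pics/w1.png

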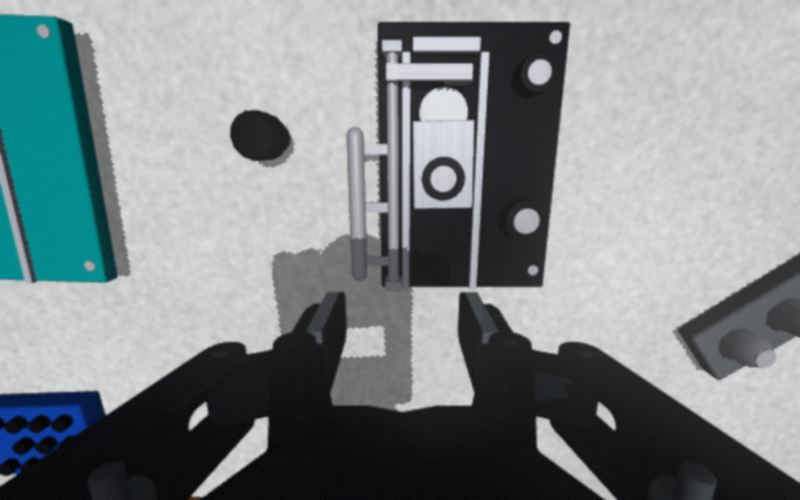

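Run:
```python
from h import *
from scipy.optimize import least_squares
c=dict(np.load('pics/wrist.npz'))
K=[(378,22,(.07,.046,.03)),(569,22,(.07,-.084,.03)),(543,286,(-.12,-.084,.03)),(354,128,(.002,.062,.043)),(359,279,(-.11,.062,.043)),(473,287,(-.12,-.0265,.034)),(405,287,(-.12,.0265,.034))]
f=lambda s:np.concatenate([proj(c,S(k[2],s))-np.array(k[:2])/1.25 for k in K])
r=least_squares(f,np.load('st.npy'),loss='soft_l1');st=r.x;print(st,f(st).round(1))
np.save('st2.npy',st)
x,y,a=st;inv=lambda p:(np.cos(a)*(p[0]-x)+np.sin(a)*(p[1]-y),-np.sin(a)*(p[0]-x)+np.cos(a)*(p[1]-y))
for u,v in[(415,208),(472,208),(443,179)]: print(np.round(inv(ray(c,u/1.25,v/1.25,.042)),4))
go((-.086,.031,.16),st);go((-.086,.031,.06),st)
```

```text
[ 0.54091817 -0.08442221 -0.35779228] [-1.2 -1.4  2.2 -1.6  0.4  1.4 -0.3 -1.2 -0.2  2.3 -0.4  2.2  0.4  2.2]
[-0.0539  0.0198]
[-0.0539 -0.0213]
[-0.0333  0.0002]
world [ 0.4712 -0.0253  0.16  ] lin [-0.0003  0.0066  0.0008] rot [-0.06 -0.   -0.07]
world [ 0.4712 -0.0253  0.06  ] lin [-0.0003  0.0067  0.1008] rot [-0.06 -0.   -0.07]
```

Run:
```python
from h import *
f=np.load('pics/wrist.npz')['frame'][25:175,290:450,::-1]; cv2.imwrite('pics/w2.png',cv2.resize(f,None,fx=4,fy=4,interpolation=cv2.INTER_CUBIC)[:600])
```

```text
(no output)
```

View pics/w2.png

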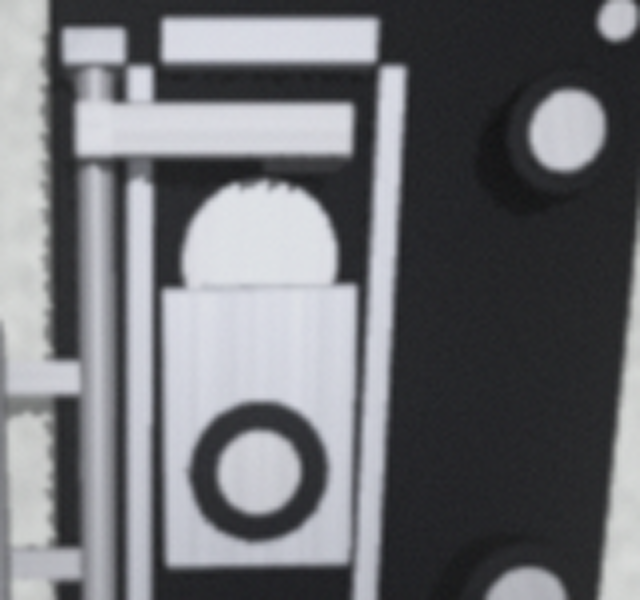

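>>> step_arm(gripper=[-0.1,-0.1,-0.1,-0.1,-0.1,-0.1,-0.1,-0.1], linear=[[0,0.007,0.02],[0,0.007,0.045],[0,0.007,0.07],[0,0.007,0.09],[0,0.007,0.105],[0,0.007,0.115],[0,0.007,0.118],[0,0.007,0.118]], delta_rot=[[0,0,0],[0,0,0],[0,0,0],[0,0,0],[0,0,0],[0,0,0],[0,0,0],[0,0,0]])

```text
time: 3.28
eef_pos: [0.4707, -0.0246, 0.0429]
tcp_rot: [-0.57, 0.821, -0.0, 0.0]
contact_force: [-0.5, -0.4, 0.1]
opening: 0.55
```

Run:
```python
from h import *
go((-.086,.031,.03),np.load('st2.npy')); s=ctrl.get_state();print(s['eef_pos'],s['contact_force'],s['wrist_torque'])
c=snap('side','pics/s.png');a=c['frame'][145:245,290:410,::-1];b=snap('scene','pics/s.png')['frame'][155:255,235:355,::-1]
cv2.imwrite('pics/s1.png',cv2.resize(np.hstack([b,a]),(800,333),interpolation=cv2.INTER_CUBIC))
```

```text
world [ 0.4712 -0.0253  0.03  ] lin [ 0.0004 -0.0007  0.0129] rot [-0.03 -0.01  0.03]
[ 0.47069248 -0.02460802  0.0428664 ] [-0.54138338 -0.37312025  0.09744377] [-0.04830273  0.06357703 -0.02854   ]
```

View pics/s1.png

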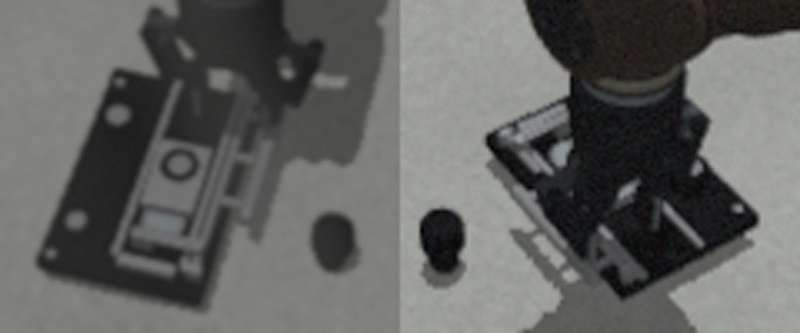

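The view shows one finger in the channel behind the holder, left panel (195,100), and the other over the bar at (265,120). There is no contact yet, so I lower slowly while watching the force.

>>> step_arm(gripper=[-0.1,-0.1,-0.1,-0.1], linear=[[0,0,0.002],[0,0,0.004],[0,0,0.005],[0,0,0.005]], delta_rot=[[0,0,0],[0,0,0],[0,0,0],[0,0,0]])

```text
time: 3.88
eef_pos: [0.4713, -0.0239, 0.0388]
tcp_rot: [-0.57, 0.822, -0.0, 0.001]
contact_force: [-2.3, 1.9, 7.2]
opening: 0.548
```

>>> step_arm(gripper=[-0.1,-0.1,-0.1], linear=[[0,0,0.002],[0,0,0.004],[0,0,0.004]], delta_rot=[[0,0,0],[0,0,0],[0,0,0]])

```text
time: 4.25
eef_pos: [0.4714, -0.0238, 0.0349]
tcp_rot: [-0.57, 0.822, 0.0, 0.001]
contact_force: [-1.3, 3.5, 8.9]
opening: 0.552
```

>>> step_arm(gripper=[-0.1,-0.1,-0.1,-0.1], linear=[[0,0,0.002],[0,0,0.0035],[0,0,0.0035],[0,0,0.0035]], delta_rot=[[0,0,0],[0,0,0],[0,0,0],[0,0,0]])

```text
time: 4.75
eef_pos: [0.4714, -0.0239, 0.0316]
tcp_rot: [-0.57, 0.822, 0.0, 0.001]
contact_force: [-3.0, 3.4, 9.4]
opening: 0.546
```

Run:
```python
from h import *
st=np.load('st2.npy');go((-.086,.031,.03),st); go((-.021,.031,.03),st)
w=snap('wrist','pics/w3.png')['frame'][0:200,200:520,::-1]
b=snap('scene','pics/s.png')['frame'][155:255,235:395,::-1]
cv2.imwrite('pics/s2.png',cv2.resize(np.vstack([w,cv2.resize(b,(320,200),interpolation=cv2.INTER_CUBIC)]),(480,600),interpolation=cv2.INTER_CUBIC))
```

```text
world [ 0.4712 -0.0253  0.03  ] lin [ 0.0014 -0.0003  0.0016] rot [-0.06  0.09  0.02]
world [ 0.5321 -0.048   0.03  ] lin [ 0.0014 -0.0653  0.0017] rot [-0.06  0.09  0.02]
```

View pics/s2.png

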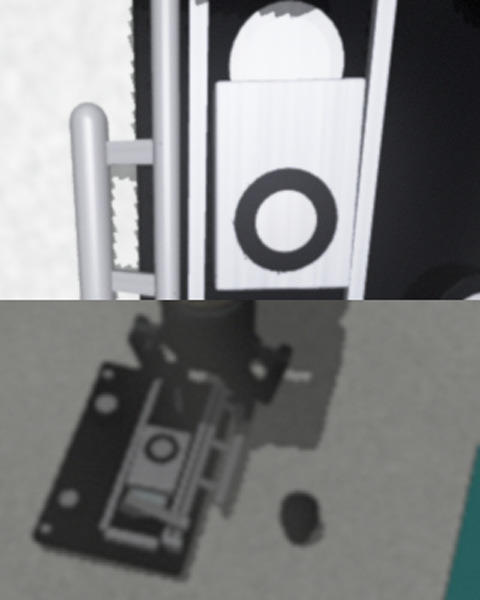

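>>> step_arm(gripper=[-0.1,-0.1,-0.1,-0.1,-0.1,-0.1,-0.1,-0.1,-0.1,-0.1,-0.1,-0.1,-0.1,-0.1], linear=[[0,0,0.001],[0,-0.005,0.001],[0,-0.01,0.001],[0,-0.015,0.001],[0,-0.02,0.001],[0,-0.024,0.001],[0,-0.028,0.001],[0,-0.032,0.001],[0,-0.036,0.001],[0,-0.04,0.001],[0,-0.044,0.001],[0,-0.048,0.001],[0,-0.05,0.001],[0,-0.05,0.001]], delta_rot=[[0,0,0],[0,0,0],[0,0,0],[0,0,0],[0,0,0],[0,0,0],[0,0,0],[0,0,0],[0,0,0],[0,0,0],[0,0,0],[0,0,0],[0,0,0],[0,0,0]])

```text
time: 6.6
eef_pos: [0.5161, -0.0414, 0.0311]
tcp_rot: [-0.571, 0.821, 0.002, -0.002]
contact_force: [-10.9, 2.0, 17.9]
opening: 0.551
```

Run:
```python
from h import *
st=np.load('st2.npy'); go((-.021,.031,.03),st)
c=snap('wrist','pics/w3.png');s=ctrl.get_state();print(s['contact_force'])
w=c['frame'][0:300,160:560,::-1]
b=snap('scene','pics/s.png')['frame'][155:255,235:368,::-1]
cv2.imwrite('pics/s3.png',np.vstack([w,cv2.resize(b,(400,300),interpolation=cv2.INTER_CUBIC)]))
```

```text
world [ 0.5321 -0.048   0.03  ] lin [ 0.0007 -0.0173  0.001 ] rot [ 0.31 -0.03  0.11]
[-10.60784834   2.05471036  17.2378177 ]
```

View pics/s3.png

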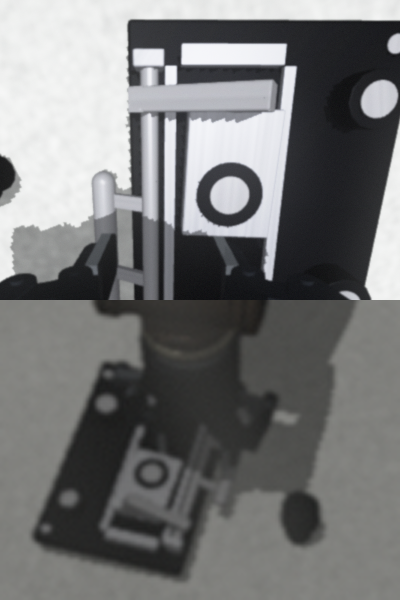

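Run:
```python
from h import *
c=dict(np.load('pics/wrist.npz'));x,y,a=np.load('st2.npy')
inv=lambda p:np.round((np.cos(a)*(p[0]-x)+np.sin(a)*(p[1]-y),-np.sin(a)*(p[0]-x)+np.cos(a)*(p[1]-y)),4)
for u,v,z in[(342,235,.042),(427,238,.042),(341,66,.038),(446,66,.038),(390,195,.042),(288,20,.03),(260,172,.03)]: print(u,v,inv(ray(c,u,v,z)))
```

```text
342 235 [-0.0264  0.0205]
427 238 [-0.0279 -0.0207]
341 66 [0.0493 0.0222]
446 66 [ 0.0494 -0.0226]
390 195 [-0.0065 -0.0014]
288 20 [0.0691 0.0451]
260 172 [0.0021 0.0609]
```

>>> step_arm(gripper=[-0.1,-0.1], linear=[[0,0,-0.001],[0,0,-0.001]], delta_rot=[[0,0,0],[0,0,0]])

```text
time: 6.95
eef_pos: [0.5164, -0.0415, 0.0313]
tcp_rot: [-0.571, 0.821, 0.001, -0.001]
contact_force: [-6.4, 1.2, 10.7]
opening: 0.553
```

>>> step_arm(gripper=[-0.1,-0.1,-0.1,-0.1,-0.1,-0.1], linear=[[0,-0.003,-0.0003],[0,-0.006,-0.0003],[0,-0.009,-0.0003],[0,-0.012,-0.0003],[0,-0.014,-0.0003],[0,-0.014,-0.0003]], delta_rot=[[0,0,0],[0,0,0],[0,0,0],[0,0,0],[0,0,0],[0,0,0]])

```text
time: 7.7
eef_pos: [0.5302, -0.0466, 0.0318]
tcp_rot: [-0.57, 0.821, 0.001, -0.001]
contact_force: [-6.4, 0.5, 10.5]
opening: 0.549
```

>>> step_arm(gripper=[-0.1,-0.1,-0.1], linear=[[0,-0.0015,0],[0,-0.003,0],[0,-0.003,0]], delta_rot=[[0,0,0],[0,0,0],[0,0,0]])

```text
time: 8.07
eef_pos: [0.5324, -0.0474, 0.0316]
tcp_rot: [-0.57, 0.821, 0.001, -0.001]
contact_force: [-6.8, 0.4, 11.3]
opening: 0.549
```

>>> step_arm(gripper=[-0.1,-0.1,-0.1], linear=[[0,-0.001,0],[0,-0.002,0],[0,-0.002,0]], delta_rot=[[0,0,0],[0,0,0],[0,0,0]])

```text
time: 8.45
eef_pos: [0.5324, -0.0475, 0.0313]
tcp_rot: [-0.57, 0.821, 0.004, -0.003]
contact_force: [-11.8, 1.9, 15.6]
opening: 0.548
```

Run:
```python
from h import *
go((-.021,.031,.03),np.load('st2.npy')); s=ctrl.get_state();print(s['contact_force'])
c=snap('wrist','pics/w4.png')
cv2.imwrite('pics/s4.png',cv2.resize(c['frame'][60:310,250:530,::-1],None,fx=2.4,fy=2.4,interpolation=cv2.INTER_CUBIC))
```

```text
world [ 0.5321 -0.048   0.03  ] lin [0.0007 0.0001 0.0013] rot [ 0.51 -0.03  0.05]
[-11.80936372   1.86384189  15.5857455 ]
```

View pics/s4.png

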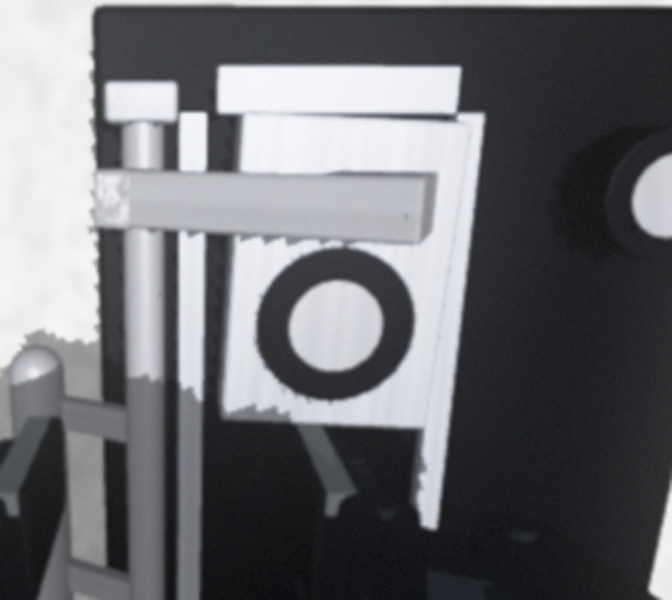

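Home: the tool stalled against a further 2 mm command, the force rose, and the holder's front edge meets the stop at crop (240–460,115). Now I back the pushing finger off with the bar still held, then rise slowly.

>>> step_arm(gripper=[-0.1,-0.1,-0.1,-0.1,-0.1,-0.1,-0.1,-0.1,-0.1,-0.1,-0.1,-0.1,-0.1,-0.1,-0.1,-0.1,-0.1], linear=[[0,0.002,0],[0,0.004,0],[0,0.007,0],[0,0.007,0],[0,0.007,-0.002],[0,0.007,-0.004],[0,0.007,-0.006],[0,0.007,-0.008],[0,0.007,-0.01],[0,0.007,-0.013],[0,0.007,-0.018],[0,0.007,-0.03],[0,0.007,-0.05],[0,0.007,-0.075],[0,0.02,-0.1],[0,0.04,-0.12],[0,0.04,-0.12]], delta_rot=[[0,0,0],[0,0,0],[0,0,0],[0,0,0],[0,0,0],[0,0,0],[0,0,0],[0,0,0],[0,0,0],[0,0,0],[0,0,0],[0,0,0],[0,0,0],[0,0,0],[0,0,0],[0,0,0],[0,0,0]])

```text
time: 10.62
eef_pos: [0.4982, -0.0345, 0.1526]
tcp_rot: [-0.57, 0.821, -0.002, 0.002]
contact_force: [0.0, -0.5, 0.4]
opening: 0.549
```

Run:
```python
from h import *
s=ctrl.get_state();print(s['contact_force'],s['eef_pos'])
c=snap('wrist','pics/w5.png')
cv2.imwrite('pics/s5.png',cv2.resize(c['frame'][0:250,240:520,::-1],None,fx=2.4,fy=2.4,interpolation=cv2.INTER_CUBIC))
```

```text
[ 0.03315454 -0.51743166  0.37753913] [ 0.49819764 -0.03451461  0.15257048]
```

View pics/s5.png

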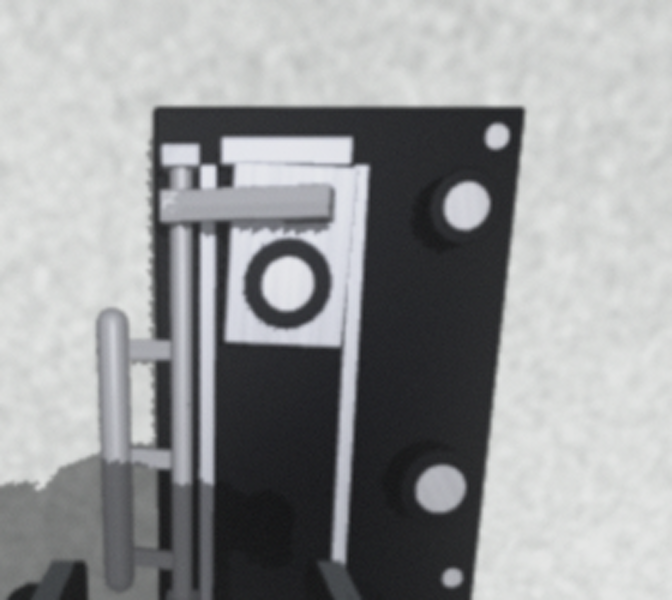

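The jaw arm now lies on the holder at crop (250,203), and the holder's front is at the stop (235–350,163). I'll do one numeric check, then hand in.

Run:
```python
from h import *
c=dict(np.load('pics/wrist.npz'));x,y,a=np.load('st2.npy')
inv=lambda p:np.round((np.cos(a)*(p[0]-x)+np.sin(a)*(p[1]-y),-np.sin(a)*(p[0]-x)+np.cos(a)*(p[1]-y)),4)
for u,v,z in[(226,341,.042),(341,347,.042),(288,284,.042),(222,162,.038),(352,164,.038)]: print(inv(ray(c,u/2.4+240,v/2.4,z)))
ctrl.sign_off()
```

```text
[-0.0095  0.0197]
[-0.0116 -0.0214]
[ 0.0101 -0.0018]
[0.0502 0.0216]
[ 0.0495 -0.0227]
the job is handed in; nothing more can be done
```

The holder is loaded against the end stop with the jaw down on it, and I handed the job in at about 10.7 s of the 35 s allowed; sign-off gives no verdict.

**What I did:** I used the black stage, not the turquoise one. One fingertip pressed the bar down to its stop. The other pushed the holder along the channel until it stalled against the end stop. I then backed the pushing finger off with the bar still held and rose slowly, letting the jaw down.

**Last checks:**
- **Holder position:** its back edge measures at stage x -9.5 to -11.6 mm, so its centre is at about x +19.5 mm (target +20) and y about -1 mm.
- **Holder angle:** it is yawed about 2–3° in the channel, so it may not touch the stop across its full width, but it is within the position limits.
- **Jaw:** the camera shows the clip arm lying over the holder. I could not measure the clip angle or the jaw's force on the holder directly.
- **Tool:** it was clear of everything, with contact force near 0 N.
- **Bystanders:** I did no final check on them. Nothing came close to them, and the eyepiece and the two pucks looked unmoved in the later views that showed them.

**Disagreement:** during the push the downward force rose to 18 N, higher than expected. The bar had been pressed onto its stop, and raising 1 mm brought it back to about 11 N.

I viewed 11 pictures, one over the budget of 10.

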